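# Turn the colour discs out of their rack onto the cover

## Robot

A 6-joint arm with a two-finger parallel gripper is mounted at the origin on a cart in front of the work surface, level with it; the furniture and walls round the work are solid. World frame = base frame: x ahead of the robot, y to its left, z up, the work surface at z = 0. Lengths are in m, angles in rad, forces in N, time in s.
With the tool pointing down it reaches from about 0.3 to 0.95 m from the base axis. Payload 3.1 kg.
Tool frame: the origin (TCP) lies at the very end of the fingers, on their centre line; the grasp point (between the pads) lies 19 mm behind it; z points along the fingers, y is the line along which they close (so a half turn about z gives the same grasp; the last joint's range is limited). The gripper opens to 85 mm and grips with 20 to 120 N. Pads are 22 mm wide; open, the fingers measure 114 mm over their backs; the gripper's body (76 mm by 85 mm) begins 54 mm behind the grasp point. The pads swing forward as they close: fully open they stand 13 mm farther back than shut.
Start: joints at [1.202, 0.308, 1.634, -0, 1.2, -0.07], TCP at [0.184, 0.597, 0.231] pointing down, gripper open.
Joint ranges: [-3.06, 3.06], [-0.79, 1.96], [0.05, 2.63], [-1.19, 4.34], [0.05, 2.64], [-2.94, 2.94]. Speed limits (rad/s): [2.79, 2.79, 3.14, 3.14, 3.14, 3.14].

## Interface

Orientations are given as [roll, pitch, yaw] about the fixed x, y, z axes, in that order (R = Rz(yaw) Ry(pitch) Rx(roll)).
In Python, from cell import robot gives the robot as it stands.
- The arm moves only by the tool drive_tool, never from a script. Its argument "deltas" is a list of rows, each an object with "jaw": the closure, from -1 (fully open) to 1 (shut), so that 0 is half open; "xyz": the shift along the tool's x, y, z in cm, a list of three; "turn": the turn about the tool's z in degrees. A call has 1 to 8 rows; each row is the pose to reach, as a shift and turn from the pose commanded when the call began, along the tool's axes at that moment; what a row does not reach only later rows make up. A row lasts 1/8 s, in which the tool goes at most 62.5 mm and 10.7 degrees, less where a joint would pass 70% of its speed; a pose out of reach is approached as far as the arm can. A call with a gripper value outside its range is refused whole. The fingers move at their own pace and stop on an object; "squeeze" is the grip in N (left out, the last holds). Time passes only in rows, so rows that repeat a pose let the fingers close. It gives the time, the measured TCP pose, the force, the opening and the grip force at its end, in the units of the state.
- robot.state(): the state, without advancing time (a new reading comes with each control period).
- robot.read_camera(name): name is "side" or "top"; returns a dict with "image" (384x512x3 uint8, blue, green, red), "K" (3x3 intrinsics, pixels), "D" ([k1, k2, p1, p2, k3] as OpenCV has them; the pictures are not rectified), "R" (3x3) and "t" (3): a world point X has camera coordinates R X + t. Camera axes: x right, y down, z forward; pixel columns grow to the right and rows downward; lengths in m; the calibration is good to about 2 mm. A picture is of the moment at which its call begins. There is no depth.
- robot.hand_in(): hands the job in; it is judged then, once.
The state is a dict: "clock": time; "q": joint angles; "dq": joint speeds; "joint_efforts": joint torques, N m; "tool_pos": TCP position; "orientation": TCP orientation; "ft_force": force on the tool from outside, world axes, zero at the start; "wrist_torque": the same for the moment, N m; "opening": finger opening in m; "grasp_force": force on a finger pad.
Only numpy, scipy, OpenCV 4.12 (cv2) and the standard library are available. Lean on these libraries where they do the work, as an engineer would, in place of code of your own. Each camera call takes 0.05 s, during which the arm holds its last target. There are 200 camera calls.

## Task

Pinch the cover's two springy tabs so that the cover is held against the disc rack, lift both out of the stand together, turn them face down and lay them in the empty steel tray, cover underneath. Then lift the rack away by its rib, so that the three discs stay lying in their row on the cover in the middle of the tray, and set the rack down flat, rib up, on the bare counter clear of the tray. Drop no disc and leave the mug, bowls, brush and tin where they are.

Things in the scene. Friction and masses are not known exactly. Their poses are not given: they have to be found in the camera images.
- stand: Fixed dark-steel stand, 60 mm wide (x), 125 mm deep (y): base plate, ledge with a low lip, two back rails that end 123 mm above the counter, just over the rack's middle, and are no wider than the rack. Origin: centre of its underside, z up. It holds rack and cover on end, leaning back 6 degrees to the stand's -y; the cover faces its +y.
- rack: Loose aluminium block 53 x 150 x 30 mm with three wells in a row along y (41 mm wide, 12 deep, 48 apart); on its back a black rib 16 mm wide (x), 70 long (y), 18 high. 0.13 to 0.21 kg. Origin: centre of the rib's outer face; z points out of the wells; block at z = 18 to 48 mm, y = -75 to 75. It starts standing on its +y end, z nearly level.
- rack_mouth (a point): Centre of the rack's mouth face, where the cover lies (rack z = 48 mm).
- cover: Loose steel cover 53 x 150 x 4 mm that just leans on the rack's mouth face, not latched. Origin: centre of its inner face; axes as the rack's, z away from the rack. Four rubber feet outside, 5 mm high: its inner face lies 9 mm above what it is laid on. About 0.1 kg. Two springy finger tabs near its upper (-y) end reach back along the rack's sides.
- cover_in (a point): Centre of the cover's inner face, same point as the cover's origin.
- tab_a_grip (a point): Middle of the outer face of the tab on the cover's +x side (x = 31.5, y = -47, z = -18 mm). Each tab is 3 mm thick, 36 long (y = -65 to -29), from z = +4 to -30 mm; 63 mm over both. Pinched along x they flex 2 mm each (1 N), then clamp the rack: a grip of 30 to 40 N holds rack and cover. Let go, they spring off the rack.
- tab_b_grip (a point): The same on the -x side (cover x = -31.5, y = -47, z = -18 mm).
- tray: Loose empty low steel tray, 170 (x) x 210 (y) mm, rim 14 mm high, floor 3 mm thick, 0.8 kg. Origin: centre of its underside, z up.
- tray_in (a point): Centre of the tray's inner floor, axes as the tray's.
- disc_1: Brown colour-reference disc, 39 mm across, 9 mm thick, 18 g, loose in the upper well at the start (hidden by the cover). Origin: centre of the face that rests on the well's bottom; z points out of the well.
- spot_1 (a point): Point of the cover's inner face opposite the middle of the upper well (cover y = -48 mm).
- disc_2: Brown colour-reference disc, 39 mm across, 9 mm thick, 18 g, loose in the middle well at the start (hidden by the cover). Origin: centre of the face that rests on the well's bottom; z points out of the well.
- spot_2 (a point): Point of the cover's inner face opposite the middle of the middle well (cover y = 0 mm).
- disc_3: Brown colour-reference disc, 39 mm across, 9 mm thick, 18 g, loose in the lower well at the start (hidden by the cover). Origin: centre of the face that rests on the well's bottom; z points out of the well.
- spot_3 (a point): Point of the cover's inner face opposite the middle of the lower well (cover y = 48 mm).
- cup: White mug with handle, 85 x 116 x 91 mm; bystander. Origin: centre of its underside.
- bowl_a: White cupping bowl, 92 mm wide, 62 mm high; bystander. Origin: centre of its underside.
- bowl_b: Another white cupping bowl, 92 mm wide, 62 mm high; bystander. Origin: centre of its underside.
- brush: Dusting brush with a brown handle, 202 x 38 x 17 mm, lying down; bystander. Origin: centre of its underside.
- tin: Green tin box with shut lid, 97 x 123 x 50 mm; bystander. Origin: centre of its underside.
Not all that is in view belongs to the job. What is shaped like the rack but yellow is not meant.

How it is judged:
By the outcome, as a careful person would: the job done as asked, in the order asked, and still so for the second after the job is handed in, with the robot touching nothing.
It also fails if it takes over 64 s, if anything falls off the work surface, if the arm or the gripper's body presses on something with over 40 N, if the wrist force passes 120 N, or if a joint passes its speed limit or range.

## Working session

There is one attempt and no reset: what is moved stays moved. The work goes in short steps, Python scripts to look and compute and a tool call to move; the robot and the scene stay as the last step left them, time stands still between calls to the robot, and variables do not carry over. Pictures are saved under pics/ and viewed, at most 10 in all, crops included, and the job is handed in when it is done.

Besides the shell and the picture viewer there is one more tool, called after "Request:" as name(argument=value, ...), one argument or row to a line, values as JSON. drive_tool: Moves the arm, as the interface text tells. Its arguments: {"type":"object","properties":{"deltas":{"type":"array","items":{"type":"object","properties":{"jaw":{"type":"number"},"xyz":{"type":"array","items":{"type":"number"}},"turn":{"type":"number"}}}},"squeeze":{"type":"number"}},"required":["deltas"]}

```bash
mkdir -p pics; ls; python3 - <<'E'
from cell import robot
import cv2
for n in("top","side"):
    c=robot.read_camera(n); cv2.imwrite(f"pics/{n}0.png",c["image"]); print(n,c["K"],c["D"],c["R"],c["t"])
print(robot.state())
E
```

```text
pics
top [[484.67301708   0.         255.35563535]
 [  0.         484.67301708 193.60939267]
 [  0.           0.           1.        ]] [-0.03661393  0.          0.          0.          0.        ] [[-2.60780929e-04 -9.99995675e-01  2.92964354e-03]
 [-9.82288173e-01 -2.92784867e-04 -1.87376251e-01]
 [ 1.87376299e-01 -2.92661835e-03 -9.82283848e-01]] [0.14097553 0.54749733 1.80039648]
side [[414.74957827   0.         247.07652616]
 [  0.         414.74957827 192.92255364]
 [  0.           0.           1.        ]] [-0.05862262  0.          0.          0.          0.        ] [[-0.99386549 -0.11028922  0.00822629]
 [-0.08274805  0.69220415 -0.71694224]
 [ 0.07337673 -0.71322486 -0.69708404]] [0.53365965 0.02030852 1.69675026]
{'clock': 0.1, 'q': array([ 1.20232608e+00,  3.08920899e-01,  1.63508217e+00, -1.07772483e-05,
        1.19971093e+00, -6.97070081e-02]), 'dq': array([ 0.00024958, -0.00044748, -0.00230018,  0.00029975, -0.00021077,
       -0.00023342]), 'joint_efforts': array([-1.26115719e-03, -4.16404617e+01, -2.77643770e+01, -8.09324865e-05,
        4.00515404e-03,  1.87803607e-06]), 'tool_pos': array([0.1837201 , 0.59659137, 0.23014916]), 'orientation': array([-3.13947576e+00, -1.37742217e-04,  2.84283319e+00]), 'ft_force': array([ 0.44862793,  0.34884058, -0.10176428]), 'wrist_torque': array([0.03250895, 0.00214497, 0.02027667]), 'grasp_force': 0.0, 'opening': 0.08531778233297002}
```

View pics/top0.png

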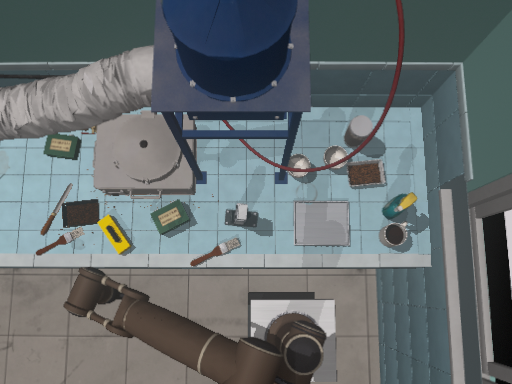

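View pics/side0.png

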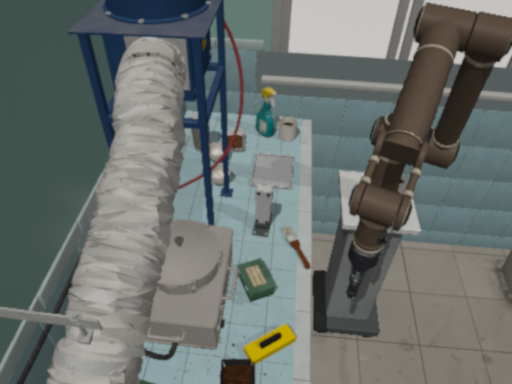

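The stand with rack and cover is at top (241,214) and side (263,208). The tray is at top (322,223) and side (273,170). The yellow rack-shaped block at top (114,235) is the decoy. The silver/grey item in the stand is the one meant, and I'll confirm that in an enlarged crop.

```bash
cat > h.py <<'E'
import cv2,numpy as np
from cell import robot
def cam(n):return robot.read_camera(n)
def ray(c,p):
    u=cv2.undistortPoints(np.array([[p]],float),c["K"],c["D"])[0,0]
    R,t=c["R"],c["t"]; return -R.T@t, R.T@np.array([u[0],u[1],1])
def atz(c,p,z):
    o,d=ray(c,p); return o+d*(z-o[2])/d[2]
def proj(c,X):
    return cv2.projectPoints(np.atleast_2d(np.array(X,float)),cv2.Rodrigues(c["R"])[0],c["t"],c["K"],c["D"])[0][:,0]
def crop(c,x0,y0,x1,y1,s):
    return cv2.resize(c["image"][y0:y1,x0:x1],None,fx=s,fy=s,interpolation=cv2.INTER_CUBIC)
E
python3 - <<'E'
from h import *
t=cam("top");s=cam("side")
a=crop(t,210,190,270,240,7); b=crop(s,235,140,305,245,5)
im=np.zeros((525,420+350,3),np.uint8); im[:350,:420]=a; im[:525,420:]=b
cv2.imwrite("pics/c1.png",im)
for p in[(295,201),(349,201),(349,246),(295,246)]: print(atz(t,p,.014))
for p in[(241,214),(300,166),(337,157),(395,234),(215,251),(170,217),(281,178),(200,178),(60,262),(430,262),(432,107)]: print(p,atz(t,p,0))
E
```

```text
[ 0.52543125 -0.01335651  0.014     ]
[ 0.52545139 -0.22397445  0.014     ]
[ 0.3504895  -0.21773389  0.014     ]
[ 0.35072021 -0.01069559  0.014     ]
(241, 214) [0.47639438 0.19681081 0.        ]
(300, 166) [ 0.66911421 -0.03667271  0.        ]
(337, 157) [ 0.70627245 -0.18528272  0.        ]
(395, 234) [ 0.39779343 -0.40147401  0.        ]
(215, 251) [0.33266812 0.29603485 0.        ]
(170, 217) [0.46445216 0.47341316 0.        ]
(281, 178) [0.62020199 0.03939686 0.        ]
(200, 178) [0.62009875 0.35970614 0.        ]
(60, 262) [0.28925103 0.89246422 0.        ]
(430, 262) [ 0.28939924 -0.53167638  0.        ]
(432, 107) [ 9.18909395e-01 -5.83237713e-01  2.22044605e-16]
```

View pics/c1.png

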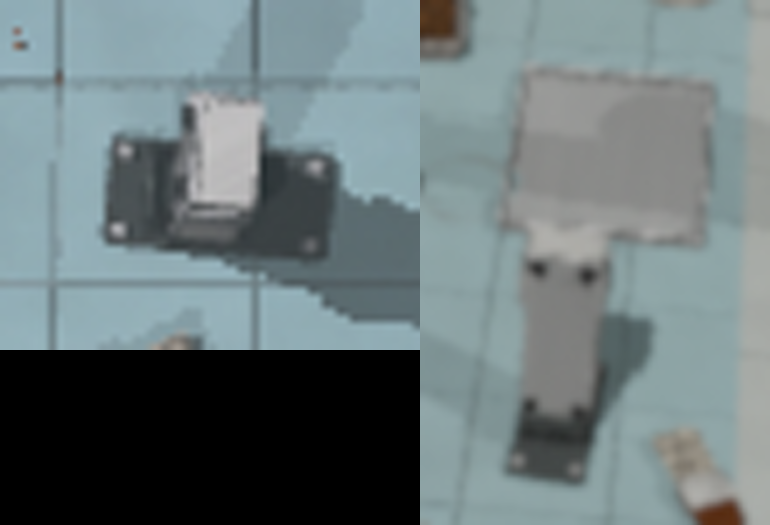

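```bash
cat >> h.py <<'E'
from scipy.optimize import least_squares
from scipy.spatial.transform import Rotation as Rn
# stand frame: yaw; rack axes in stand: rack y axis points down (stands on +y end), z = +y stand tilted; 
def rackR(yaw,lean=np.radians(6)):
    # z_r level toward stand +y, leaning back -> z_r tilts up ; y_r down ; x_r = y x z
    z=np.array([0,np.cos(lean),np.sin(lean)]); y=np.array([0,np.sin(lean),-np.cos(lean)]) 
    return Rn.from_euler('z',yaw).as_matrix()@np.c_[np.cross(y,z),y,z]
E
python3 - <<'E'
from h import *
t=cam("top");s=cam("side")
f=lambda p:(p[0]/7+210,p[1]/7+190)
g=lambda p:((p[0]-420)/5+235,p[1]/5+140)
# crop pixel centre shift ignored ; points in cover frame
# end face corners: cover outer edge(z=4) and rack back (z=-30), y=-75
T=[((188,97),(None)),]
obsT={(1,-75,4):(190,97),(1,-75,-30):(264,101),(-1,-75,-30):(258,208),(-1,-75,4):(190,203)}
obsS={(1,-75,4):(525,258),(-1,-75,4):(606,262),(1,-75,-30):(530,224),(-1,-75,-30):(608,228),(1,75,4):(522,412),(-1,75,4):(592,417)}
print(rackR(0))
xs=np.sign(rackR(0)[0,0])
def P(p,k): return p[:3]+rackR(p[3])@(np.array([k[0]*xs*26.5,k[1],k[2]])/1000)
def res(p):
    r=[]
    for o,c,m in((obsT,t,f),(obsS,s,g)):
        for k,v in o.items(): r+=list(proj(c,P(p,k))[0]-m(v))
    return np.array(r)
o=least_squares(res,[.47,.2,.11,-.08],loss='soft_l1'); print(o.x,np.round(o.fun,1).reshape(-1,2).tolist())
print(np.degrees(o.x[3]))
# bolts
for z in(.006,):
  B=[atz(t,f(q),z)for q in((124,150),(316,166),(118,229),(310,246))]; print(np.round(B,4),np.mean(B,0))
np.save("cov.npy",o.x)
a=crop(t,222,196,262,232,9);b=crop(s,247,180,279,240,9)
im=np.zeros((540,360+288,3),np.uint8); im[:324,:360]=a; im[:,360:]=b
def line(k1,k2,col):
    for c,w in((t,lambda p:((p[0]-222+.5)*9,(p[1]-196+.5)*9)),(s,lambda p:((p[0]-247+.5)*9+360,(p[1]-180+.5)*9))):
        q=[tuple(int(v)for v in w(proj(c,P(o.x,k))[0]))for k in(k1,k2)]
        cv2.line(im,q[0],q[1],col,1)
for z,col in((4,(0,0,255)),(-30,(0,255,0))):
    for a_,b_ in(((1,-75),(-1,-75)),((-1,-75),(-1,75)),((-1,75),(1,75)),((1,75),(1,-75))): line((*a_,z),(*b_,z),col)
for x in(-31.5/26.5,31.5/26.5):
    line((x,-65,4),(x,-29,4),(255,0,255));line((x,-65,-30),(x,-29,-30),(255,0,255))
cv2.imwrite("pics/c2.png",im)
E
```

```text
[[ 1.          0.          0.        ]
 [ 0.          0.10452846  0.9945219 ]
 [ 0.         -0.9945219   0.10452846]]
[0.45639541 0.20880105 0.10626853 0.00657909] [[0.2, 0.8], [-0.8, 0.4], [0.1, -0.1], [0.2, 0.6], [0.3, -0.8], [-0.8, -0.5], [0.1, 0.2], [-0.7, 0.5], [-0.4, -0.0], [-0.3, 0.1]]
0.37695421871353624
[[0.4856 0.2484 0.006 ]
 [0.4766 0.1417 0.006 ]
 [0.4414 0.2512 0.006 ]
 [0.432  0.145  0.006 ]] [0.45890368 0.19658403 0.006     ]
```

View pics/c2.png

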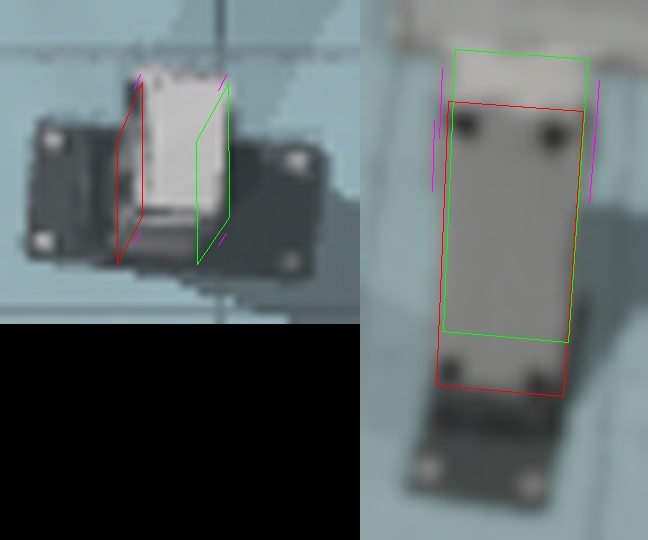

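The picture shows the grey rack end-on in the stand, with the cover and its feet facing world +y. The stand's bolts give a yaw of about -5°. I'll refit with the yaw tied to the bolts and the half-pixel crop shift corrected.

```bash
python3 - <<'E'
from h import *
t=cam("top");s=cam("side")
f=lambda p:((p[0]+.5)/9+222-.5,(p[1]+.5)/9+196-.5)
g=lambda p:((p[0]-360+.5)/9+247-.5,(p[1]+.5)/9+180-.5)
yaw=np.radians(-5)
obsT={(1,-75,4):(136,72),(1,-75,-30):(229,78),(-1,-75,-30):(222,215),(-1,-75,4):(133,210)}
obsS={(1,-75,4):(450,102),(-1,-75,4):(584,110),(1,75,4):(437,386),(-1,75,4):(563,397)}
bt=[(53,140),(299,161),(44,241),(291,261)]; bs=[(429,468),(532,485)]
def P(p,k): return p[:3]+rackR(p[3])@(np.array([k[0]*26.5,k[1],k[2]])/1000)
def res(p):
    r=[]
    for o,c,m in((obsT,t,f),(obsS,s,g)):
        for k,v in o.items(): r+=list(proj(c,P(p,k))[0]-m(v))
    r.append((p[3]-yaw)*57/2)
    return np.array(r)
o=least_squares(res,[.47,.2,.11,-.08],loss='soft_l1'); print(o.x,np.degrees(o.x[3]),np.round(o.fun,1).tolist())
B=np.array([atz(t,f(q),.008)for q in bt]);print(B.mean(0));S=[atz(s,g(q),.008)for q in bs];print(np.round(B,3).tolist(),np.round(S,3).tolist())
p=o.x; print("pinch",P(p,(0,-47,-18)),"top",P(p,(0,-75,-13)),"bottom",P(p,(0,75,-13)))
print([np.round(atz(s,q,.014),3).tolist()for q in[(256,154),(294,156),(292,188.5),(252,186)]])
E
```

```text
[ 0.45756028  0.21088568  0.1087216  -0.04581889] -2.6252287463584145 [0.4, 0.7, -0.3, 0.7, -0.3, 0.3, -0.0, 0.3, -0.5, -0.5, -0.4, 0.3, -0.6, -0.4, -0.5, 0.1, 1.2]
[0.46014443 0.19793658 0.008     ]
[[0.487, 0.249, 0.008], [0.477, 0.143, 0.008], [0.443, 0.253, 0.008], [0.434, 0.147, 0.008]] [[0.483, 0.246, 0.008], [0.44, 0.25, 0.008]]
pinch [0.45651533 0.18809539 0.15358262] top [0.45660903 0.19013906 0.18195188] bottom [0.45732719 0.20580187 0.03277359]
[[0.519, -0.207, 0.014], [0.348, -0.213, 0.014], [0.35, 0.001, 0.014], [0.516, 0.005, 0.014]]
```

Request:
drive_tool(
  deltas=[
    {"jaw": -1,"xyz": [-5,-4,-4],"turn": 10},
    {"jaw": -1,"xyz": [-10,-8,-4],"turn": 20},
    {"jaw": -1,"xyz": [-15,-12.2,-4],"turn": 30},
    {"jaw": -1,"xyz": [-20,-16.3,-4],"turn": 40},
    {"jaw": -1,"xyz": [-25,-20.4,-4],"turn": 50},
    {"jaw": -1,"xyz": [-30,-24.5,-4],"turn": 60},
    {"jaw": -1,"xyz": [-35,-28.6,-4],"turn": 70},
    {"jaw": -1,"xyz": [-38.1,-31.1,-4],"turn": 77.4},
  ],
  squeeze=35,
)

```text
clock: 1.4
tool_pos: [0.4567, 0.1875, 0.2718]
orientation: [3.14, -0.001, 1.487]
ft_force: [0.5, 0.1, -0.2]
opening: 0.0852
grasp_force: 0.0
```

```bash
python3 - <<'E'
from h import *
t=cam("top");s=cam("side")
a=crop(t,200,165,270,240,5); b=crop(s,225,120,300,240,5)
im=np.zeros((600,350+375,3),np.uint8); im[:375,:350]=a; im[:,350:]=b
cv2.imwrite("pics/c3.png",im)
E
```

```text
(no output)
```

View pics/c3.png

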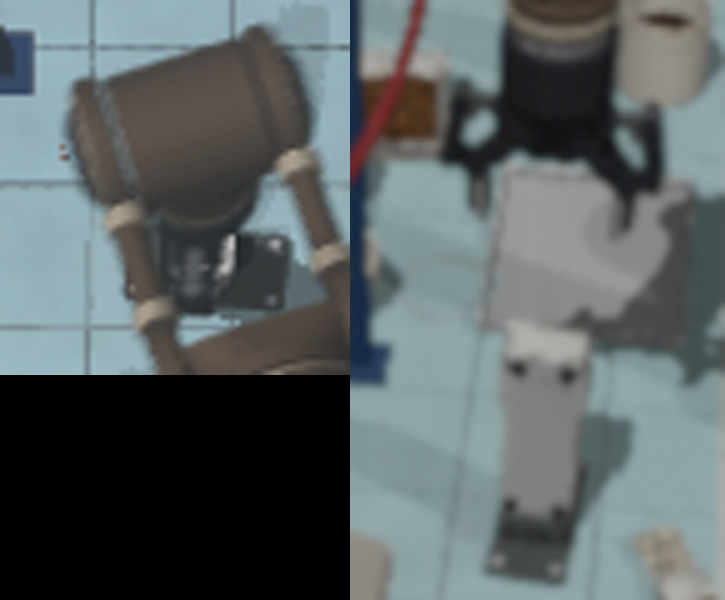

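Request:
drive_tool(
  deltas=[
    {"jaw": -1,"xyz": [0,0,4]},
    {"jaw": -1,"xyz": [0,0,8]},
    {"jaw": -1,"xyz": [0,0,11]},
    {"jaw": -1,"xyz": [0,0,13]},
    {"jaw": -1,"xyz": [0,0,14.2]},
    {"jaw": -1,"xyz": [0,0,14.2]},
  ],
)

```text
schema error: expected keys jaw, xyz, turn
```

Request:
drive_tool(
  deltas=[
    {"jaw": -1,"xyz": [0,0,4],"turn": 0},
    {"jaw": -1,"xyz": [0,0,8],"turn": 0},
    {"jaw": -1,"xyz": [0,0,11],"turn": 0},
    {"jaw": -1,"xyz": [0,0,13],"turn": 0},
    {"jaw": -1,"xyz": [0,0,14.2],"turn": 0},
    {"jaw": -1,"xyz": [0,0,14.2],"turn": 0},
  ],
)

```text
clock: 2.25
tool_pos: [0.4549, 0.1895, 0.1287]
orientation: [-3.14, 0.001, 1.493]
ft_force: [0.6, 0.5, 0.6]
opening: 0.0853
grasp_force: 0.0
```

Request:
drive_tool(
  deltas=[
    {"jaw": -0.4,"xyz": [0,0,0],"turn": 0},
    {"jaw": -0.4,"xyz": [0,0,0],"turn": 0},
    {"jaw": 0,"xyz": [0,0,0],"turn": 0},
    {"jaw": 0,"xyz": [0,0,0],"turn": 0},
    {"jaw": 0,"xyz": [0,0,0],"turn": 0},
    {"jaw": 0,"xyz": [0,0,0],"turn": 0},
  ],
  squeeze=36,
)

```text
clock: 3.0
tool_pos: [0.4572, 0.1896, 0.1309]
orientation: [3.138, -0.001, 1.492]
ft_force: [0.4, -0.6, 5.4]
opening: 0.0587
grasp_force: 39.6
```

Request:
drive_tool(
  deltas=[
    {"jaw": 0,"xyz": [0,0,-0.5],"turn": 0},
    {"jaw": 0,"xyz": [0,0,-1.5],"turn": 0},
    {"jaw": 0,"xyz": [0,0,-3],"turn": 0},
    {"jaw": 0,"xyz": [0,0,-5],"turn": 0},
    {"jaw": 0,"xyz": [0,0,-7],"turn": 0},
    {"jaw": 0,"xyz": [0,0,-9],"turn": 0},
    {"jaw": 0,"xyz": [0,0,-11],"turn": 0},
    {"jaw": 0,"xyz": [0,0,-12],"turn": 0},
  ],
  squeeze=35,
)

```text
clock: 4.0
tool_pos: [0.4562, 0.1892, 0.2511]
orientation: [3.139, -0.0, 1.492]
ft_force: [0.4, 0.3, -4.1]
opening: 0.0583
grasp_force: 38.7
```

```bash
python3 - <<'E'
from h import *
t=cam("top");s=cam("side")
a=crop(t,200,170,360,255,2.5); b=crop(s,235,120,310,240,5)
im=np.zeros((600,400+375,3),np.uint8); im[:a.shape[0],:400]=a; im[:,400:]=b
cv2.imwrite("pics/c4.png",im); print(robot.state()["ft_force"],robot.state()["tool_pos"],robot.state()["wrist_torque"])
E
```

```text
[-0.30255638  0.58243237 -3.56226974] [0.45642194 0.18935067 0.25083173] [-0.0437687  -0.06156909  0.05612847]
```

View pics/c4.png

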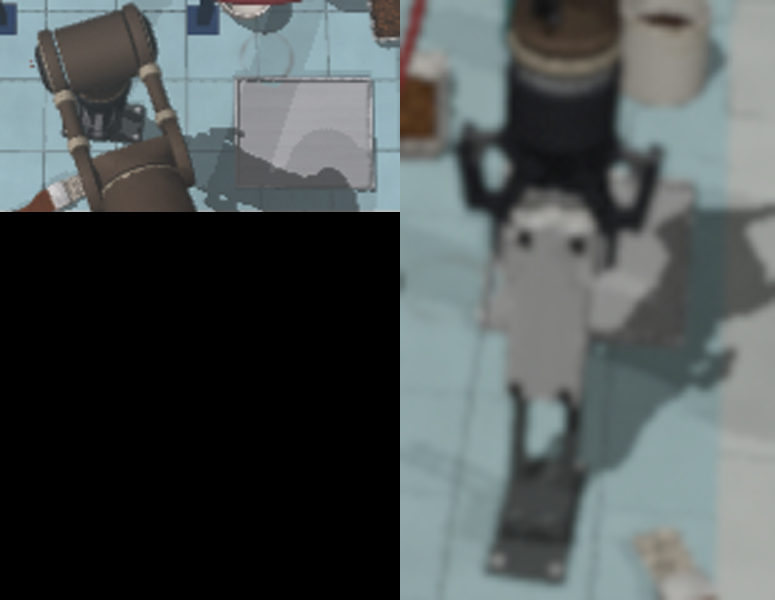

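Request:
drive_tool(
  deltas=[
    {"jaw": 0,"xyz": [-3,0.1,-1],"turn": 0},
    {"jaw": 0,"xyz": [-8,0.2,-1.5],"turn": -1},
    {"jaw": 0,"xyz": [-13.5,0.4,-1.5],"turn": -2},
    {"jaw": 0,"xyz": [-19,0.6,-1.5],"turn": -3},
    {"jaw": 0,"xyz": [-25,0.8,-1.5],"turn": -4},
    {"jaw": 0,"xyz": [-31,1,-1],"turn": -4},
    {"jaw": 0,"xyz": [-36.5,1.1,-1],"turn": -4},
    {"jaw": 0,"xyz": [-39.4,1.2,-1],"turn": -4},
  ],
)

```text
clock: 5.1
tool_pos: [0.4354, -0.2069, 0.2582]
orientation: [-3.14, -0.0, 1.559]
ft_force: [0.6, 0.7, -3.4]
opening: 0.0585
grasp_force: 38.9
```

Request:
drive_tool(
  deltas=[
    {"jaw": 0,"xyz": [0,0,2],"turn": 0},
    {"jaw": 0,"xyz": [0,0,5],"turn": 0},
    {"jaw": 0,"xyz": [0,0,8],"turn": 0},
    {"jaw": 0,"xyz": [0,0,10.5],"turn": 0},
    {"jaw": 0,"xyz": [0,0,12.5],"turn": 0},
    {"jaw": 0,"xyz": [0,0,13.5],"turn": 0},
    {"jaw": 0,"xyz": [0,0,13.5],"turn": 0},
  ],
)

```text
clock: 5.98
tool_pos: [0.4357, -0.204, 0.1233]
orientation: [-3.139, -0.001, 1.562]
ft_force: [-0.2, 0.1, -3.2]
opening: 0.0583
grasp_force: 39.0
```

```bash
python3 - <<'E'
from h import *
t=cam("top");s=cam("side")
a=crop(t,280,180,365,260,4); b=crop(s,230,110,310,210,5)
im=np.zeros((500,340+400,3),np.uint8); im[:a.shape[0],:340]=a; im[:,340:]=b
cv2.imwrite("pics/c5.png",im); print(robot.state()["ft_force"],robot.state()["tool_pos"],robot.state()["wrist_torque"])
E
```

```text
[ 0.11232518  0.02257595 -2.83865291] [ 0.43707254 -0.20474797  0.12480048] [-0.00194971 -0.03777301 -0.01272019]
```

View pics/c5.png

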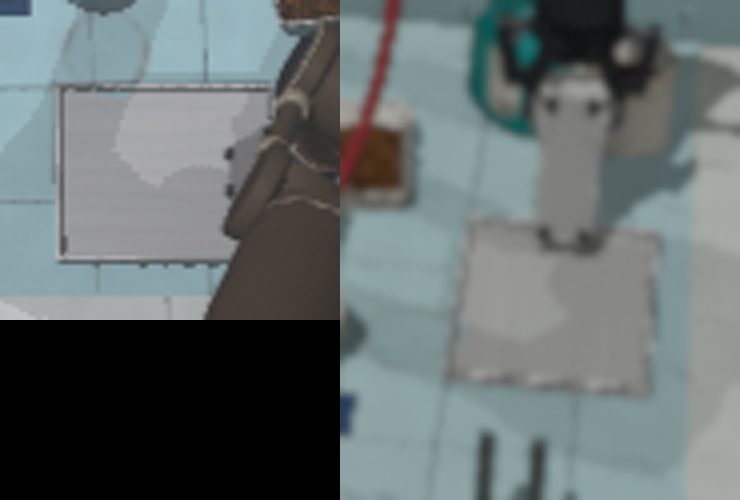

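Request:
drive_tool(
  deltas=[
    {"jaw": 0,"xyz": [0,0,0.8],"turn": 0},
    {"jaw": 0,"xyz": [0,0,1.4],"turn": 0},
    {"jaw": 0,"xyz": [0,0,1.8],"turn": 0},
    {"jaw": 0,"xyz": [0,0,1.9],"turn": 0},
    {"jaw": 0,"xyz": [0,0,2.0],"turn": 0},
  ],
)

```text
clock: 6.7
tool_pos: [0.4367, -0.2045, 0.1044]
orientation: [-3.142, 0.0, 1.562]
ft_force: [-0.5, 0.4, 1.7]
opening: 0.0585
grasp_force: 39.5
```

Request:
drive_tool(
  deltas=[
    {"jaw": 0,"xyz": [0.4,0,0],"turn": 0},
    {"jaw": 0,"xyz": [0.8,0,0],"turn": 0},
    {"jaw": 0,"xyz": [1.2,0,0],"turn": 0},
    {"jaw": 0,"xyz": [1.6,0,0],"turn": 0},
    {"jaw": 0,"xyz": [2.0,0,0],"turn": 0},
    {"jaw": 0,"xyz": [2.4,0,0],"turn": 0},
  ],
)

```text
clock: 7.45
tool_pos: [0.437, -0.1803, 0.1044]
orientation: [3.141, 0.0, 1.562]
ft_force: [-0.7, -0.5, -1.1]
opening: 0.0586
grasp_force: 39.1
```

```bash
python3 - <<'E'
from h import *
t=cam("top");s=cam("side")
a=crop(t,280,180,365,260,4); b=crop(s,230,110,310,210,5)
im=np.zeros((500,340+400,3),np.uint8); im[:a.shape[0],:340]=a; im[:,340:]=b
cv2.imwrite("pics/c6.png",im); print(robot.state()["ft_force"],robot.state()["tool_pos"],robot.state()["wrist_torque"])
E
```

```text
[-0.4346769   0.17789286 -1.46113941] [ 0.43698428 -0.18004766  0.10444894] [ 0.09529799 -0.01201084 -0.02054836]
```

View pics/c6.png

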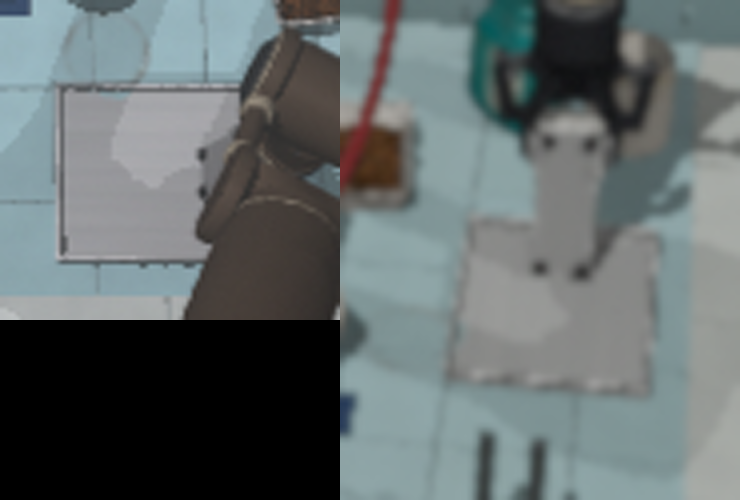

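Request:
drive_tool(
  deltas=[
    {"jaw": 0,"xyz": [0.1,0,0.1],"turn": 0},
    {"jaw": 0,"xyz": [0.3,0,0.2],"turn": 0},
    {"jaw": 0,"xyz": [0.6,0,0.2],"turn": 0},
    {"jaw": 0,"xyz": [1.0,0,0.2],"turn": 0},
  ],
)

```text
clock: 8.05
tool_pos: [0.4376, -0.1721, 0.1038]
orientation: [3.141, 0.003, 1.563]
ft_force: [-2.5, -2.3, 4.6]
opening: 0.0584
grasp_force: 39.9
```

Request:
drive_tool(
  deltas=[
    {"jaw": 0,"xyz": [0.3,0,0.1],"turn": 0},
    {"jaw": 0,"xyz": [0.7,0,0.2],"turn": 0},
    {"jaw": 0,"xyz": [1.1,0,0.2],"turn": 0},
    {"jaw": 0,"xyz": [1.5,0,0.2],"turn": 0},
    {"jaw": 0,"xyz": [2.0,0,0.2],"turn": 0},
  ],
)

```text
clock: 8.68
tool_pos: [0.4401, -0.1535, 0.1037]
orientation: [3.136, 0.006, 1.563]
ft_force: [-2.9, -3.7, 13.9]
opening: 0.0584
grasp_force: 43.0
```

```bash
cat >> h.py <<'E'
def feet():
    # dark blobs in top crop on tray floor
    t=cam("top"); g=cv2.cvtColor(t["image"],cv2.COLOR_BGR2GRAY)
    r=[]
    for row in(218,219,220,221,222,223,224,226,227,228,229):
        r.append((row,g[row,296:346].tolist()))
    return r
E
python3 - <<'E'
from h import *
t=cam("top");s=cam("side")
a=crop(t,280,180,365,260,4); b=crop(s,230,110,310,210,5)
im=np.zeros((500,340+400,3),np.uint8); im[:a.shape[0],:340]=a; im[:,340:]=b
cv2.imwrite("pics/c7.png",im); print(robot.state()["ft_force"],robot.state()["tool_pos"])
g=cv2.cvtColor(t["image"],cv2.COLOR_BGR2GRAY); print(g[214:232:2,296:346:1][:, :44].tolist())
E
```

```text
[-1.66088814 -2.92471336 12.39425417] [ 0.44011338 -0.15290595  0.10365116]
[[149, 149, 149, 149, 149, 149, 148, 149, 148, 148, 148, 152, 165, 166, 166, 165, 166, 165, 165, 165, 166, 166, 165, 165, 165, 166, 165, 165, 164, 164, 165, 165, 164, 150, 74, 71, 70, 67, 62, 56, 55, 58, 52, 51], [148, 147, 150, 149, 149, 148, 149, 149, 149, 149, 152, 165, 167, 166, 167, 166, 167, 167, 167, 167, 168, 168, 167, 167, 167, 167, 166, 166, 166, 166, 165, 165, 156, 110, 105, 96, 83, 72, 60, 72, 94, 65, 57, 53], [150, 149, 149, 150, 150, 150, 149, 149, 150, 149, 152, 166, 166, 166, 166, 166, 166, 166, 165, 166, 165, 165, 166, 165, 165, 164, 164, 164, 163, 164, 160, 145, 130, 100, 64, 65, 63, 62, 59, 63, 82, 80, 70, 61], [153, 152, 153, 152, 151, 152, 152, 151, 152, 151, 154, 168, 169, 168, 168, 169, 167, 167, 168, 168, 167, 167, 166, 167, 166, 166, 166, 166, 165, 165, 158, 115, 74, 62, 67, 70, 69, 66, 62, 54, 56, 63, 79, 95], [151, 151, 151, 151, 150, 150, 150, 150, 149, 150, 150, 151, 150, 152, 165, 166, 165, 165, 165, 165, 165, 165, 165, 164, 165, 164, 165, 165, 160, 148, 138, 79, 64, 65, 74, 71, 
[... 162 characters left out ...]
, 150, 149, 149, 144, 116, 62, 64, 75, 75, 73, 72, 69, 52, 60, 77, 75, 75, 73], [152, 151, 153, 151, 152, 151, 150, 151, 151, 151, 151, 151, 151, 150, 150, 150, 152, 152, 155, 167, 167, 167, 167, 163, 150, 148, 149, 149, 145, 117, 61, 62, 73, 78, 76, 74, 71, 55, 58, 76, 77, 76, 75, 74], [150, 150, 150, 151, 149, 149, 150, 149, 150, 149, 149, 149, 149, 149, 148, 149, 148, 147, 147, 148, 148, 147, 148, 147, 146, 146, 146, 142, 114, 61, 63, 76, 83, 81, 77, 74, 60, 52, 56, 71, 68, 69, 68, 69], [153, 153, 152, 152, 152, 152, 151, 151, 151, 151, 150, 151, 151, 150, 150, 150, 149, 149, 149, 148, 148, 148, 149, 148, 148, 147, 147, 135, 70, 63, 74, 79, 79, 78, 74, 63, 53, 66, 73, 91, 89, 87, 89, 78]]
```

```bash
cat >> h.py <<'E'
def tilt(save=None):
    st=robot.state(); s=cam("side"); g=cv2.cvtColor(s["image"],cv2.COLOR_BGR2GRAY).astype(np.float32)
    yaw=Rn.from_euler('xyz',st["orientation"]).as_matrix()[:,1]; yaw=np.arctan2(yaw[1],yaw[0])
    pin=np.array(st["tool_pos"])+[0,0,.023]
    out=[]
    for th in range(-20,95,2):
        R=rackR(yaw,np.radians(-th)); 
        F=[pin+R@(np.array([x,y+47,9+18])/1000)for x in(-18,18)for y in(-62,62)]
        q=proj(s,F).astype(np.float32); v=cv2.remap(g,q[:,:1],q[:,1:],cv2.INTER_LINEAR)[:,0]
        out.append((round(float(v.sum())),th,np.round(q[1]).tolist(),np.round(v).tolist()))
    if save: cv2.imwrite(save,crop(s,230,110,310,210,5))
    return sorted(out,key=lambda o:o[0])[:6],np.round(st["ft_force"],1),np.round(st["tool_pos"],4),np.round(s["t"],2) if 0 else g[150:182,262:290].astype(int)
E
python3 - <<'E'
from h import *
o=tilt(); [print(x)for x in o[0]]; print(o[1],o[2])
g=o[3]; print("\n".join(" ".join("%3d"%v for v in r)for r in g))
E
```

```text
(266, 92, [280.0, 132.0], [105.0, 25.0, 112.0, 25.0])
(266, 94, [280.0, 131.0], [104.0, 24.0, 112.0, 25.0])
(272, 90, [280.0, 133.0], [105.0, 30.0, 112.0, 26.0])
(289, 88, [279.0, 134.0], [105.0, 40.0, 112.0, 32.0])
(320, 86, [279.0, 135.0], [105.0, 55.0, 112.0, 47.0])
(340, 8, [277.0, 165.0], [89.0, 78.0, 88.0, 85.0])
[-1.7 -2.9 12.4] [ 0.4401 -0.1529  0.1037]
158 158 157 157 155 147 130 114 109 109 107 107 107 107 107 106 104 101  97  95  95  95  94  95  93  93  93  93
158 157 157 157 156 148 130 114 109 108 107 107 108 107 107 106 106 104  99  95  95  94  95  94  93  93  93  93
153 153 155 158 157 145 127 113 110 108 107 107 107 108 107 106 107 106 102  97  96  96  95  95  94  94  94  94
144 148 155 158 155 142 122 112 109 108 107 107 107 107 108 107 107 107 104  98  97  96  96  95  95  94  93  94
132 137 144 146 142 131 117 111 109 108 108 107 108 107 107 107 108 108 104  98  97  97  94  92  93  91  91  93
129 128 131 134 131 121 114 111 109 108 108 108 108 107 107 107 108 107 100  92  92  91  88  88  90  90  92 100
135 132 134 138 138 129 117 110 109 108 108 108 108 108 108 107 
[... 2147 characters left out ...]
 138 137 136 137 137 137 136
151 151 151 152 152 152 152 152 152 151 148 145 142 139 138 136 136 136 137 137 138 138 137 136 137 137 136 136
147 149 149 151 152 153 152 152 152 147 143 140 138 137 137 137 137 137 137 137 138 138 137 137 137 137 136 135
141 142 144 147 149 151 151 151 149 145 139 138 137 137 137 136 137 137 136 138 138 138 137 137 137 137 137 135
137 137 138 140 143 145 145 145 145 141 138 138 138 137 137 137 137 137 137 138 139 138 137 137 138 137 137 135
136 135 136 137 138 139 139 140 139 138 137 138 138 137 136 138 137 137 138 138 139 138 137 137 137 138 137 135
136 135 135 135 136 137 138 138 138 137 137 138 138 138 137 137 137 137 138 139 139 138 137 137 138 138 137 135
```

Request:
drive_tool(
  deltas=[
    {"jaw": 0,"xyz": [0.8,0,0],"turn": 0},
    {"jaw": 0,"xyz": [1.6,0,0.05],"turn": 0},
    {"jaw": 0,"xyz": [2.6,0,0.2],"turn": 0},
    {"jaw": 0,"xyz": [3.6,0,0.45],"turn": 0},
    {"jaw": 0,"xyz": [4.7,0,0.75],"turn": 0},
  ],
)

```text
clock: 9.45
tool_pos: [0.4401, -0.1044, 0.0954]
orientation: [3.137, 0.002, 1.562]
ft_force: [-2.2, 0.3, 7.8]
opening: 0.0582
grasp_force: 43.9
```

```bash
python3 - <<'E'
from h import *
o=tilt("pics/c8.png"); [print(x)for x in o[0]]; print(o[1],o[2],robot.state()["opening"],robot.state()["wrist_torque"])
g=o[3]; print("\n".join(" ".join("%3d"%v for v in r)for r in g[6:22]))
E
```

```text
(191, 92, [279.0, 140.0], [66.0, 25.0, 75.0, 25.0])
(191, 94, [279.0, 139.0], [66.0, 24.0, 74.0, 26.0])
(196, 90, [279.0, 141.0], [66.0, 27.0, 75.0, 28.0])
(222, 88, [279.0, 142.0], [66.0, 39.0, 75.0, 43.0])
(247, 60, [278.0, 154.0], [66.0, 48.0, 76.0, 57.0])
(249, 58, [278.0, 155.0], [66.0, 53.0, 76.0, 54.0])
[-2.2  0.3  7.8] [ 0.4401 -0.1044  0.0954] 0.058639665785505876 [-0.20189199  0.19857326 -0.03872005]
149 145 142 138 124  95  71  64  64  64  65  66  66  66  65  64  63  65  71  81  83  79  80  86  88  85  86  87
151 151 150 147 136 108  77  66  64  64  65  66  66  67  67  67  66  67  73  80  82  82  82  86  86  81  76  74
149 152 152 149 140 114  80  65  64  64  64  65  66  66  67  66  67  68  73  77  78  78  79  81  80  75  71  70
145 150 150 148 139 114  81  67  65  65  64  65  66  66  67  66  66  68  71  72  72  73  73  73  73  72  71  71
141 144 144 142 134 111  80  67  66  66  64  64  65  66  67  66  67  69  71  70  71  71  70  71  71  71  71  73
139 139 138 137 129 108  80  67  67  66  65  64  65  65  66  67  68  69  70  71  71  70  71  71  71  71  71  73
138 137 137 13
[... 405 characters left out ...]
  72  71  72  78  86 102 120
142 141 139 138 137 129 107  83  81  97 109 108 100  90  74  60  66  84  93  95  94  88  84  88  99 113 122 131
148 147 146 145 145 142 134 125 124 129 131 129 124 118 106  94  92 105 117 120 120 116 114 116 122 130 133 135
152 151 150 150 151 150 148 147 146 145 141 136 135 134 129 122 119 124 131 133 132 133 132 132 133 135 136 135
154 152 152 152 152 152 151 151 151 150 145 139 138 138 136 135 132 134 135 136 136 137 136 136 135 136 136 135
153 153 152 152 153 153 152 151 152 151 148 143 139 138 137 136 136 136 136 136 136 136 137 136 136 136 136 135
153 152 152 151 152 152 152 152 152 152 151 148 144 140 139 137 136 136 136 136 136 137 137 136 136 137 136 136
```

Request:
drive_tool(
  deltas=[
    {"jaw": 0,"xyz": [0.9,0,0.4],"turn": 0},
    {"jaw": 0,"xyz": [1.75,0,0.83],"turn": 0},
    {"jaw": 0,"xyz": [2.6,0,1.4],"turn": 0},
    {"jaw": 0,"xyz": [3.5,0,2.05],"turn": 0},
    {"jaw": 0,"xyz": [4.3,0,2.8],"turn": 0},
    {"jaw": 0,"xyz": [5.05,0,3.6],"turn": 0},
    {"jaw": 0,"xyz": [5.5,0,4.1],"turn": 0},
  ],
)

```text
clock: 10.38
tool_pos: [0.4397, -0.0475, 0.0529]
orientation: [3.139, -0.001, 1.561]
ft_force: [-0.8, 4.0, 6.4]
opening: 0.0585
grasp_force: 44.6
```

```bash
python3 - <<'E'
from h import *
o=tilt("pics/c9.png"); print(o[1],o[2],robot.state()["opening"],robot.state()["wrist_torque"])
g=o[3]; print("\n".join(" ".join("%3d"%v for v in r)for r in g[6:22]))
E
```

```text
[-0.8  4.   6.4] [ 0.4397 -0.0475  0.0529] 0.05848834657393718 [ 0.34718165 -0.11306233  0.00230507]
143 140 115  72  36  27  28  27  25  22  19  20  17  18  19  22  20  21  24  36  54  69  73  67  59  47  36  38
145 141 110  65  32  28  27  25  23  22  22  21  19  21  21  24  22  22  25  41  63  77  79  70  58  44  34  40
137 128  92  49  30  30  30  29  25  21  23  25  23  24  25  26  27  24  25  38  60  75  76  66  50  38  35  45
110 100  64  36  28  31  40  44  41  33  25  24  25  31  35  33  30  27  26  33  50  65  68  59  42  33  37  51
 67  61  41  30  30  38  53  62  59  46  28  20  29  45  57  52  37  28  28  30  42  57  61  51  38  33  40  56
 37  35  29  28  34  52  66  74  69  53  32  22  33  59  75  69  51  32  26  27  36  47  51  43  34  33  45  60
 32  29  29  38  54  69  78  82  80  71  58  54  59  71  82  79  62  40  26  27  31  38  39  35  32  36  49  63
 46  31  39  67  92 102 103 106 109 109 105 102 101 100  95  89  78  57  36  28  31  33  33  31  31  39  54  66
 70  43  61 104 134 143 142 141 142 141 139 136 133 129 123 118 108  85  53  34  31  32  33  34  33  43  57  68
 88  60  80 123 154 164 164 163 161 159 158 156 155 152 150 147 137 109  70  43  34  39  44  44  45  51  62  69
 97  72  89 127 157 168 170 170 168 166 166 165 165 164 163 161 150 122  86  60  44  48  58  60  60  62  68  70
 99  77  91 126 156 168 171 170 170 168 167 167 167 167 166 162 150 120  92  74  51  55  66  68  69  70  71  71
 99  79  94 128 157 168 170 170 170 169 168 167 167 167 166 162 147 114  88  74  56  59  69  71  72  71  71  71
100  83  98 131 158 168 169 170 170 170 169 168 167 167 167 162 145 109  81  70  55  61  70  71  71  71  71  72
115 102 104 130 156 166 168 168 169 169 168 167 167 167 167 163 145 107  79  69  57  63  70  71  71  73  77  78
131 120 111 124 147 157 159 159 159 160 161 162 163 165 166 162 144 108  82  69  61  66  71  71  72  76  87  89
```

Request:
drive_tool(
  deltas=[
    {"jaw": 0,"xyz": [0.45,0,0.6],"turn": 0},
    {"jaw": 0,"xyz": [0.8,0,1.2],"turn": 0},
    {"jaw": 0,"xyz": [1.3,0,2.0],"turn": 0},
    {"jaw": 0,"xyz": [1.75,0,2.9],"turn": 0},
    {"jaw": 0,"xyz": [2.1,0,3.7],"turn": 0},
    {"jaw": 0,"xyz": [2.3,0,4.3],"turn": 0},
    {"jaw": 0,"xyz": [2.3,0,4.4],"turn": 0},
  ],
)

```text
clock: 11.3
tool_pos: [0.4387, -0.0255, 0.0077]
orientation: [3.141, 0.0, 1.562]
ft_force: [-0.8, 1.3, 9.1]
opening: 0.0583
grasp_force: 45.5
```

```bash
python3 - <<'E'
from h import *
t=cam("top");s=cam("side")
a=crop(t,285,190,355,255,5); b=crop(s,235,115,310,205,5)
im=np.zeros((450,350+375,3),np.uint8); im[:a.shape[0],:350]=a; im[:,350:]=b
cv2.imwrite("pics/c10.png",im); print(robot.state()["ft_force"],robot.state()["tool_pos"])
E
```

```text
[1.81690596 1.5891879  3.80221731] [ 0.43870681 -0.02552572  0.00781114]
```

View pics/c10.png

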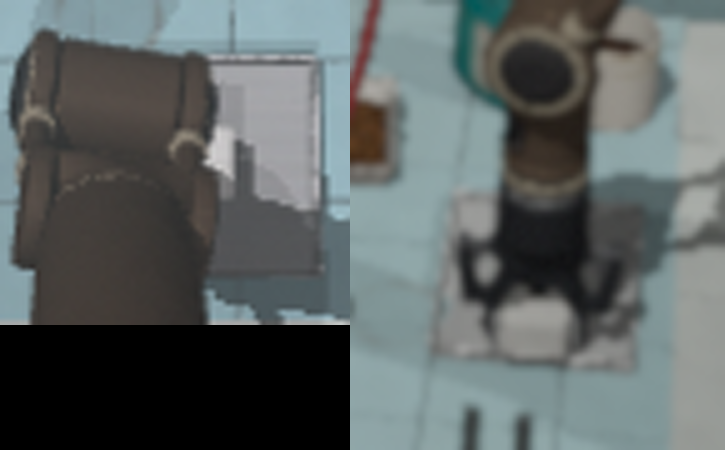

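The top view shows the rack lying face down in the tray, its far end at crop x≈235. It's about 39 mm too close to the tray's +y rim (side crop y≈355 against the rim at 362). I'll lift it slightly and shift it toward the tray's middle before letting go.

Request:
drive_tool(
  deltas=[
    {"jaw": 0,"xyz": [0,0,-0.6],"turn": 0},
    {"jaw": 0,"xyz": [-0.5,0,-1],"turn": 0},
    {"jaw": 0,"xyz": [-1.5,0,-1],"turn": 0},
    {"jaw": 0,"xyz": [-2.5,0,-1],"turn": 0},
    {"jaw": 0,"xyz": [-3.4,0,-1],"turn": 0},
    {"jaw": 0,"xyz": [-3.9,0,-0.7],"turn": 0},
    {"jaw": 0,"xyz": [-3.9,0,-0.3],"turn": 0},
    {"jaw": 0,"xyz": [-3.9,0,0],"turn": 0},
  ],
)

```text
clock: 12.4
tool_pos: [0.4379, -0.0644, 0.0075]
orientation: [-3.142, -0.0, 1.562]
ft_force: [-0.1, 2.4, 1.5]
opening: 0.0584
grasp_force: 44.4
```

Request:
drive_tool(
  deltas=[
    {"jaw": 0,"xyz": [0,0,0.1],"turn": 0},
    {"jaw": 0,"xyz": [0,0,0.1],"turn": 0},
  ],
)

```text
clock: 12.65
tool_pos: [0.4384, -0.0643, 0.0071]
orientation: [3.141, 0.0, 1.562]
ft_force: [-0.3, 1.7, 0.6]
opening: 0.0586
grasp_force: 44.3
```

Request:
drive_tool(
  deltas=[
    {"jaw": -0.42,"xyz": [0,0,0],"turn": 0},
    {"jaw": -0.48,"xyz": [0,0,0],"turn": 0},
    {"jaw": -0.6,"xyz": [0,0,0],"turn": 0},
    {"jaw": -1,"xyz": [0,0,0],"turn": 0},
    {"jaw": -1,"xyz": [0,0,0],"turn": 0},
    {"jaw": -1,"xyz": [0,0,-1],"turn": 0},
    {"jaw": -1,"xyz": [0,0,-3],"turn": 0},
    {"jaw": -1,"xyz": [0,0,-6],"turn": 0},
  ],
)

```text
clock: 13.65
tool_pos: [0.4371, -0.0643, 0.0672]
orientation: [-3.14, -0.0, 1.562]
ft_force: [-0.2, 1.0, 0.3]
opening: 0.0854
grasp_force: 0.0
```

Request:
drive_tool(
  deltas=[
    {"jaw": -1,"xyz": [0,0,-6],"turn": 0},
    {"jaw": -1,"xyz": [2,0,-12],"turn": 0},
    {"jaw": -1,"xyz": [8,0,-15],"turn": 0},
    {"jaw": -1,"xyz": [14,0,-15],"turn": 0},
    {"jaw": -1,"xyz": [20,0,-15],"turn": 0},
    {"jaw": -1,"xyz": [26,0,-15],"turn": 0},
    {"jaw": -1,"xyz": [26,0,-15],"turn": 0},
  ],
)

```text
clock: 14.52
tool_pos: [0.4398, 0.1992, 0.2177]
orientation: [3.14, -0.001, 1.568]
ft_force: [-1.7, -1.3, 0.5]
opening: 0.0852
grasp_force: 0.0
```

```bash
python3 - <<'E'
from h import *
t=cam("top");s=cam("side")
a=crop(t,285,190,355,255,6); b=crop(s,242,135,302,205,6)
im=np.zeros((420,420+360,3),np.uint8); im[:a.shape[0],:420]=a; im[:,420:]=b
cv2.imwrite("pics/c11.png",im)
for n,c,(x0,x1,y0,y1) in(("t",t,(285,355,190,255)),("s",s,(242,302,135,205))):
    g=cv2.cvtColor(c["image"],cv2.COLOR_BGR2GRAY)[y0:y1,x0:x1]
    m=(g<55).astype(np.uint8); N,L,S,C=cv2.connectedComponentsWithStats(m)
    for i in range(1,N):
        if S[i,4]>15:
            p=np.argwhere(L==i)[:,::-1].astype(np.float32)+[x0,y0]; print(n,S[i].tolist(),cv2.minAreaRect(p.astype(np.float32)),atz(c,p.mean(0),.062))
E
```

```text
s [21, 0, 20, 4, 57] ((272.5, 136.5), (3.0, 19.0), 90.0) [ 0.45111063 -0.28597103  0.062     ]
s [8, 9, 43, 31, 596] ((271.0, 159.0), (30.0, 42.0), 90.0) [ 0.44548471 -0.11173332  0.062     ]
```

View pics/c11.png

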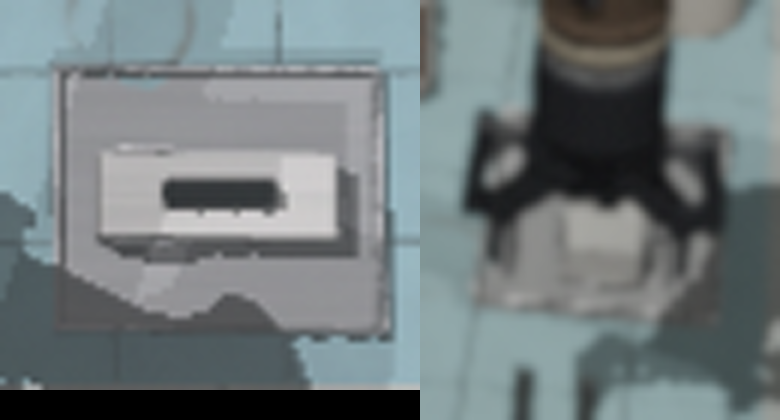

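The rack lies flat and rib-up, centred in the tray (rib at top crop x 162–278, y 178–210). Next I'll measure the rib centre.

```bash
python3 - <<'E'
from h import *
t=cam("top")
g=cv2.cvtColor(t["image"],cv2.COLOR_BGR2GRAY)
m=(g[215:230,305:336]<95).astype(np.uint8); N,L,S,C=cv2.connectedComponentsWithStats(m)
i=1+np.argmax(S[1:,4]); p=np.argwhere(L==i)[:,::-1].astype(np.float32)+np.float32([305,215]); r=cv2.minAreaRect(p)
print(S[i],r,atz(t,r[0],.060))
c=lambda x,y:((x+.5)/6-.5+285,(y+.5)/6-.5+190)
print(atz(t,c(220,194),.06),[atz(t,c(*q),.042)for q in((100,150),(336,153),(336,236),(98,236))],"tray",[atz(t,c(*q),.014)for q in((57,68),(385,70),(390,333),(57,328))])
print(robot.state()["tool_pos"],robot.state()["orientation"])
E
```

```text
[ 7  5 19  5 93] ((321.0, 222.0), (4.0, 18.0), 90.0) [ 0.43711749 -0.10616011  0.06      ]
[ 0.43743307 -0.10711114  0.06      ] [array([ 0.46796966, -0.03398114,  0.042     ]), array([ 0.4660032 , -0.18420293,  0.042     ]), array([ 0.41299217, -0.18247927,  0.042     ]), array([ 0.4130894 , -0.03174937,  0.042     ])] tray [array([ 0.52575978, -0.00979266,  0.014     ]), array([ 0.52446272, -0.22296138,  0.014     ]), array([ 0.35399206, -0.22009897,  0.014     ]), array([ 0.35740824, -0.00728507,  0.014     ])]
[0.43987968 0.19494181 0.21686974] [-3.14134113e+00  7.70427311e-04  1.56220533e+00]
```

Request:
drive_tool(
  deltas=[
    {"jaw": -1,"xyz": [-5,0,0],"turn": 0},
    {"jaw": -1,"xyz": [-11,0,0],"turn": 0},
    {"jaw": 0,"xyz": [-17,0,0],"turn": 0},
    {"jaw": 0,"xyz": [-23,0,4],"turn": 0},
    {"jaw": 0,"xyz": [-28,0,8],"turn": 0},
    {"jaw": 0,"xyz": [-30.2,0.1,10],"turn": 0},
    {"jaw": 0,"xyz": [-30.2,0.1,12],"turn": 0},
    {"jaw": 0,"xyz": [-30.2,0.1,12],"turn": 0},
  ],
)

```text
clock: 15.68
tool_pos: [0.4358, -0.1078, 0.0953]
orientation: [-3.137, -0.001, 1.558]
ft_force: [0.7, -0.2, -0.5]
opening: 0.0429
grasp_force: 0.0
```

Request:
drive_tool(
  deltas=[
    {"jaw": 0,"xyz": [0,0,2],"turn": 0},
    {"jaw": 0,"xyz": [0,0,3.5],"turn": 0},
    {"jaw": 0,"xyz": [0,0,4.5],"turn": 0},
    {"jaw": 0,"xyz": [0,0,5],"turn": 0},
    {"jaw": 0,"xyz": [0,0,5],"turn": 0},
  ],
)

```text
clock: 16.3
tool_pos: [0.4384, -0.1063, 0.0466]
orientation: [-3.141, -0.0, 1.562]
ft_force: [0.1, 0.1, -0.1]
opening: 0.0425
grasp_force: 0.0
```

Request:
drive_tool(
  deltas=[
    {"jaw": 0.3,"xyz": [0,0,0],"turn": 0},
    {"jaw": 0.5,"xyz": [0,0,0],"turn": 0},
    {"jaw": 0.58,"xyz": [0,0,0],"turn": 0},
    {"jaw": 0.65,"xyz": [0,0,0],"turn": 0},
    {"jaw": 0.8,"xyz": [0,0,0],"turn": 0},
    {"jaw": 0.8,"xyz": [0,0,0],"turn": 0},
    {"jaw": 0.8,"xyz": [0,0,0],"turn": 0},
  ],
  squeeze=40,
)

```text
clock: 17.18
tool_pos: [0.4387, -0.1066, 0.0471]
orientation: [3.141, 0.0, 1.562]
ft_force: [-1.2, -0.2, 4.2]
opening: 0.0147
grasp_force: 39.5
```

Request:
drive_tool(
  deltas=[
    {"jaw": 0.8,"xyz": [0,0,-0.15],"turn": 0},
    {"jaw": 0.8,"xyz": [0,0,-0.4],"turn": 0},
    {"jaw": 0.8,"xyz": [0,0,-0.7],"turn": 0},
    {"jaw": 0.8,"xyz": [0,0,-1.0],"turn": 0},
    {"jaw": 0.8,"xyz": [0,0,-1.4],"turn": 0},
    {"jaw": 0.8,"xyz": [0,0,-2.0],"turn": 0},
    {"jaw": 0.8,"xyz": [0,0,-2.8],"turn": 0},
    {"jaw": 0.8,"xyz": [0,0,-4],"turn": 0},
  ],
)

```text
clock: 18.18
tool_pos: [0.4383, -0.1064, 0.0873]
orientation: [-3.141, -0.0, 1.562]
ft_force: [-0.2, 0.1, -1.3]
opening: 0.0144
grasp_force: 39.1
```

Request:
drive_tool(
  deltas=[
    {"jaw": 0.8,"xyz": [0,0,-1.5],"turn": 0},
    {"jaw": 0.8,"xyz": [0,0,-4],"turn": 0},
    {"jaw": 0.8,"xyz": [0,0,-7],"turn": 0},
    {"jaw": 0.8,"xyz": [0,0,-10],"turn": 0},
    {"jaw": 0.8,"xyz": [0,0,-11],"turn": 0},
    {"jaw": 0.8,"xyz": [0,0,-11],"turn": 0},
  ],
)

```text
clock: 18.92
tool_pos: [0.4389, -0.1066, 0.1975]
orientation: [3.14, 0.001, 1.562]
ft_force: [-0.6, 0.2, -2.2]
opening: 0.0148
grasp_force: 39.2
```

Request:
drive_tool(
  deltas=[
    {"jaw": 0.8,"xyz": [1,0,0],"turn": 8},
    {"jaw": 0.8,"xyz": [3,0,0],"turn": 18},
    {"jaw": 0.8,"xyz": [6,0,0],"turn": 28},
    {"jaw": 0.8,"xyz": [9,0,0],"turn": 38},
    {"jaw": 0.8,"xyz": [12,0,0],"turn": 48},
    {"jaw": 0.8,"xyz": [14.5,0,0],"turn": 58},
    {"jaw": 0.8,"xyz": [16,0,0],"turn": 68},
    {"jaw": 0.8,"xyz": [16.5,0,0],"turn": 78},
  ],
)

```text
clock: 19.92
tool_pos: [0.4385, 0.0594, 0.1949]
orientation: [-3.141, 0.004, 0.196]
ft_force: [0.4, 0.2, -2.6]
opening: 0.015
grasp_force: 39.2
```

Request:
drive_tool(
  deltas=[
    {"jaw": 0.8,"xyz": [0,0,1],"turn": 8},
    {"jaw": 0.8,"xyz": [0,0,4],"turn": 11.5},
    {"jaw": 0.8,"xyz": [0,0,7],"turn": 11.5},
    {"jaw": 0.8,"xyz": [0,0,10],"turn": 11.5},
    {"jaw": 0.8,"xyz": [0,0,12.5],"turn": 11.5},
    {"jaw": 0.8,"xyz": [0,0,14],"turn": 11.5},
    {"jaw": 0.8,"xyz": [0,0,15],"turn": 11.5},
    {"jaw": 0.8,"xyz": [0,0,15.5],"turn": 11.5},
  ],
)

```text
clock: 20.92
tool_pos: [0.44, 0.0585, 0.0414]
orientation: [3.142, 0.0, -0.0]
ft_force: [-0.2, 0.4, -2.6]
opening: 0.0148
grasp_force: 39.2
```

```bash
python3 - <<'E'
from h import *
t=cam("top"); print(robot.state()["tool_pos"],robot.state()["orientation"],robot.state()["ft_force"])
cv2.imwrite("pics/d1.png",crop(t,285,190,355,255,6))
# discs: brown pixels over the tray
im=t["image"][195:250,288:356].astype(int); m=((im[...,2]-im[...,0])>25).astype(np.uint8)
N,L,S,C=cv2.connectedComponentsWithStats(m)
for i in range(1,N):
    if S[i,4]>5: print(S[i].tolist(),atz(t,C[i]+[288,195],.021))
E
```

```text
[0.43989273 0.05848024 0.04122117] [ 3.14156428e+00  4.47348432e-04 -3.71333807e-04] [-0.53681311 -0.07709995 -1.77796597]
[16, 23, 9, 9, 59] [ 0.44367832 -0.06312267  0.021     ]
[28, 24, 10, 9, 73] [ 0.43871437 -0.10887385  0.021     ]
[41, 24, 8, 9, 44] [ 0.43893421 -0.15522556  0.021     ]
```

The three discs lie in their row in the tray, spaced 46 to 48 mm apart. Now I'll set the rack down.

Request:
drive_tool(
  deltas=[
    {"jaw": 0.8,"xyz": [0,0,0.3],"turn": 0},
    {"jaw": 0.8,"xyz": [0,0,0.5],"turn": 0},
    {"jaw": 0.8,"xyz": [0,0,0.6],"turn": 0},
    {"jaw": 0.8,"xyz": [0,0,0.65],"turn": 0},
  ],
)

```text
clock: 21.48
tool_pos: [0.4401, 0.0585, 0.0354]
orientation: [-3.142, -0.0, -0.0]
ft_force: [1.0, -0.9, -2.2]
opening: 0.0149
grasp_force: 39.2
```

Request:
drive_tool(
  deltas=[
    {"jaw": 0.8,"xyz": [0,0,0.1],"turn": 0},
    {"jaw": 0.8,"xyz": [0,0,0.15],"turn": 0},
    {"jaw": 0.8,"xyz": [0,0,0.2],"turn": 0},
  ],
)

```text
clock: 21.85
tool_pos: [0.4402, 0.0585, 0.0351]
orientation: [3.142, 0.001, -0.0]
ft_force: [-7.5, -0.2, 19.2]
opening: 0.015
grasp_force: 41.7
```

Request:
drive_tool(
  deltas=[
    {"jaw": 0.8,"xyz": [0,0,-0.15],"turn": 0},
    {"jaw": 0.6,"xyz": [0,0,-0.15],"turn": 0},
    {"jaw": 0.4,"xyz": [0,0,-0.15],"turn": 0},
    {"jaw": 0.2,"xyz": [0,0,-0.15],"turn": 0},
    {"jaw": 0.2,"xyz": [0,0,-0.3],"turn": 0},
    {"jaw": 0.2,"xyz": [0,0,-2],"turn": 0},
    {"jaw": 0.2,"xyz": [0,0,-6],"turn": 0},
    {"jaw": 0.2,"xyz": [0,0,-12],"turn": 0},
  ],
)

```text
clock: 22.85
tool_pos: [0.438, 0.0584, 0.1528]
orientation: [3.141, 0.005, -0.0]
ft_force: [1.4, 0.8, -0.3]
opening: 0.0338
grasp_force: 0.0
```

Request:
drive_tool(
  deltas=[
    {"jaw": 0.2,"xyz": [0,0,-4],"turn": 0},
    {"jaw": 0.2,"xyz": [0,-5,-6],"turn": 0},
    {"jaw": 0.2,"xyz": [0,-11,-6],"turn": 0},
    {"jaw": 0.2,"xyz": [0,-17,-6],"turn": 0},
    {"jaw": 0.2,"xyz": [0,-23,-6],"turn": 0},
    {"jaw": 0.2,"xyz": [0,-23,-6],"turn": 0},
  ],
)

```text
clock: 23.6
tool_pos: [0.4397, 0.2922, 0.2134]
orientation: [-3.14, -0.001, 0.005]
ft_force: [0.7, -1.3, -0.9]
opening: 0.0341
grasp_force: 0.0
```

```bash
python3 - <<'E'
from h import *
t=cam("top"); print(robot.state()["tool_pos"],robot.state()["ft_force"])
cv2.imwrite("pics/d2.png",t["image"])
o=cv2.imread("pics/top0.png").astype(int); d=np.abs(t["image"].astype(int)-o).max(2)
im=t["image"].astype(int)
m=((im[195:250,288:356,2]-im[195:250,288:356,0])>25).astype(np.uint8)
N,L,S,C=cv2.connectedComponentsWithStats(m)
print([(S[i].tolist(),np.round(atz(t,C[i]+[288,195],.021),3)) for i in range(1,N) if S[i,4]>5])
# rack on counter: bright face with dark rib
g=cv2.cvtColor(t["image"],cv2.COLOR_BGR2GRAY)
print(np.round(proj(t,[[.44,.0585,.048],[.515,.0585,.03],[.365,.0585,.03]]),1))
print("\n".join(" ".join("%3d"%v for v in r) for r in g[192:248:2,262:296]))
# bystander change: mean diff per box
for n,(x,y) in dict(cup=(395,234),ba=(300,166),bb=(337,157),brush=(215,251),tin=(170,217)).items(): print(n,round(d[y-10:y+10,x-12:x+12].mean(),1))
E
```

```text
[0.4395018  0.28998114 0.21300462] [ 0.36782371 -0.9932839  -0.9230417 ]
[([15, 23, 10, 10, 76], array([ 0.44 , -0.061,  0.021])), ([28, 24, 10, 9, 70], array([ 0.439, -0.108,  0.021]))]
[[277.1 221.7]
 [276.7 202.9]
 [277.1 241.9]]
172 172 172 172 171 171 171 171 171 171 171 165 129 164 171 171 170 170 170 170 170 172 170 170 170 172 172 173 173 172 170 170 169 164
172 172 172 172 171 171 171 170 171 172 171 165 129 164 172 171 170 170 170 170 170 170 171 171 173 173 174 173 173 171 172 171 171 167
170 171 171 171 171 170 170 169 170 171 171 167 129 164 172 172 171 172 172 172 171 172 172 172 174 174 174 173 173 173 173 173 172 171
170 170 170 170 170 169 168 169 170 167 154 150 136 149 154 154 155 156 156 156 156 156 156 159 174 174 173 172 173 172 172 171 158 158
171 171 171 171 170 170 170 169 169 167 153 150 136 149 154 154 155 155 156 157 156 157 157 159 173 173 173 172 172 172 168 141 144 143
161 159 149 150 161 160 158 146 146 146 146 145 139 136 136 147 148 145 135 137 148 148 146 137 150 160 159 159 158 148 147 148 156  93
173 173 173 172 172 170 170 171 182 199 199 197 196
[... 2283 characters left out ...]
3 103 104 110 122 123 122 122 121 121 123 134 149 208 208 207 198 140  92 105 115 156 156 156 157 157 149  88  84
103 103 102 103 103 104 102 104 110 121 122 123 122 122 121 121 124 123 122 124 123 120 108 105 105 115 155 157 157 158 149  97  89  84
102 103 104 104 104 103 103 102 102 106 106 107 106 106 106 107 108 108 107 107 108 106 104 105 103  93 111 149  99  97  91  90  88  85
103 103 104 103 103 101 102 101 103 102 103 103 102  98 105 105 105 105 105 105 105 105 104 105 103  89  90  90  90  90  90  89  89  92
103 102 102 103 103 102 102 102 102 102 104 104 102  93 105 105 105 105 104 104 104 105 105 103  90  89  89  89  89  89  89  89  87  88
cup 4.3
ba 10.5
bb 7.3
brush 75.3
tin 16.9
```

```bash
python3 - <<'E'
import cv2,numpy as np
im=cv2.imread("pics/d2.png").astype(int)
d=im[...,2]-im[...,0]
print("\n".join(" ".join("%3d"%v for v in r) for r in d[214:232,298:345]))
E
```

```text
-4  -4  -4  -4  -4  -3  -2  -2  -1  -1  -3  -3  -3  -3  -3  -3  -4  -4  -5  -4  -4  -4  -3  -3  -4  -4  -4  -4  -4  -4  -4  -4  -4  -4  -4  -5  -4  -5  -4  -4  -4  -5  -5  -4  -4  -5  -4
 -5  -3  -3  -4  -4  -4  -4  -4  -3  -3  -4  -4  -4  -4  -4  -4  -5  -4  -4  -4  -5  -4  -4  -4  -4  -4  -3  -4  -4  -4  -4  -4  -5  -4  -4  -4  -4  -3  -4  -4  -4  -4  -5  -5  -5  -4  -4
 -4  -4  -4  -4  -3  -4  -3  -3  -5  -4  -5  -4  -5  -5  -4  -5  -4  -3  -4  -4  -3  -3  -4  -4  -5  -4  -3  -4  -4  -3  -4  -4  -4  -4  -3  -4  -4  -4  -3  -4  -4  -4  -5  -5  -5  -5  -5
 -2  -4  -4  -3  -5  -4  -4  -3  -3  -3  -4  -3  -4  -5  -4  -5  -3  -3  -4  -4  -4  -5  -5  -5  -4  -3  -3  -4  -4  -4  -3  -4  -3  -3  -5  -3  -3  -4  -3  -2  -2  -2  -5  -4  -5  -4  -5
 -4  -3  -4  -4  -4  -5  -5   0  22  46  38  28  14  -4  -4  -4  -3  -3  -3  -3   1  18  24  22  16   1  -5  -4  -5  -4  -4  -3  -2  10  13  17  12   2  -3  -4  -5  -4  -6  -5  -4  -5  -4
 -4  -4  -5  -5  -4  -3   8  39  41  44  45  41  39  36  -4  -5  -5  -3  -1  17  33  35  34  36  33  25   7  -4  -3  -3  -3   0  21  23  23  24  21  19   9  -3  
[... 1582 characters left out ...]
  -4  -4  -3  -4  -3  -4  -3  -3   1   1   2  -1  -3  -4  -4  -5  -4  -4  -3  -3  -1   1   3   0  -3  -3  -4  -4  -5  -4  -4  -3  -4  -4
 -4  -4  -4  -4  -3  -4  -5  -4  -3  -3  -4  -4  -3  -4  -4  -4  -4  -4  -4  -3  -4  -4  -4  -4  -3  -3  -3  -4  -4  -4  -3  -3  -4  -3  -5  -4  -4  -3  -3  -3  -4  -6  -4  -5  -5  -4  -5
 -4  -4  -4  -4  -3  -3  -3  -3  -4  -4  -4  -3  -4  -4  -3  -4  -4  -4  -3  -3  -3  -4  -3  -4  -3  -4  -4  -3  -3  -3  -3  -3  -3  -4  -3  -4  -3  -4  -3  -3  -3  -4  -4  -4  -3  -4  -4
 -3  -3  -3  -4  -3  -3  -2  -3  -3  -2  -3  -3  -4  -3  -4  -4  -4  -4  -3  -3  -3  -3  -4  -3  -4  -3  -4  -4  -5  -4  -3  -4  -4  -4  -3  -3  -4  -4  -3  -3  -3  -4  -4  -4  -4  -3  -4
```

All three discs are there: the third is simply a darker brown, and all are flat and in their row. The rack stands flat with its rib up, clear of the tray, so I'm handing in.

```bash
python3 -c "
from cell import robot
print(robot.hand_in())"
```

```text
the job is handed in; nothing more can be done
None
```

The job is handed in: the cover lies in the middle of the tray with the three discs in their row on it, and the rack is flat and rib up on the bare counter, clear of the tray. The last image check of the bystanders showed no clear change, but the brush could not be confirmed because the arm was probably covering it.

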